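# Switch on the handpiece's bay

### The job

Switch on the handpiece at the instrument unit: with the fingertips gently press down the round key directly in front of the bay where the thick handpiece lies, hold it a moment and let it come up, then press the oblong bar key down for a moment in the same way. Leave the other round keys alone, do not shift or pick up the instruments, jars, bottle or palette, and withdraw so that every key is up again.

Things in the scene. Friction and masses are not known exactly. Their poses are not given: they have to be found in the camera images.
- unit: Grey bench unit, fixed, 240 (x) by 310 mm (y), deck 45 mm above the table. Origin: centre of its underside; x to its back, away from the robot, y to the left; yaw within 0.3 rad. Four bays (troughs 52 mm wide, walls 14 mm high) at y = -110, -55, 0, 55 mm hold one instrument each, in any order; a round key before each. Black dial 22 mm high at x = 50, y = 118 mm: unused.
- handpiece: Cordless handpiece: a thick tapering metal barrel 138 mm long and 22 mm across with a black collar, by far the thickest of the four instruments (the others are 8 to 13 mm wide); lies along the x axis of its own frame with its working tip at +x; origin at the middle of its underside; lies loose on the floor of one of the four bays, 45 mm above the table
- key1 (a joint): Travel of round key 1 in m: 0 up, grows as it is pressed, 0.010 at its stop. A spring pushes it back up: about 0.8 N per mm, 8 N at the stop; it counts as pressed from 4.5 mm (about 4 N) and comes up by itself.
- key1_top (a point): Centre of the top face of round key 1, a white disc 24 mm across that stands 14 mm above the deck (59 mm above the table), at x = -85, y = -110 mm of the unit, in front of the bay with that y. Neighbouring keys are 55 mm apart.
- key2 (a joint): Travel of round key 2 in m: 0 up, grows as it is pressed, 0.010 at its stop. A spring pushes it back up: about 0.8 N per mm, 8 N at the stop; it counts as pressed from 4.5 mm (about 4 N) and comes up by itself.
- key2_top (a point): Centre of the top face of round key 2, a white disc 24 mm across that stands 14 mm above the deck (59 mm above the table), at x = -85, y = -55 mm of the unit, in front of the bay with that y. Neighbouring keys are 55 mm apart.
- key3 (a joint): Travel of round key 3 in m: 0 up, grows as it is pressed, 0.010 at its stop. A spring pushes it back up: about 0.8 N per mm, 8 N at the stop; it counts as pressed from 4.5 mm (about 4 N) and comes up by itself.
- key3_top (a point): Centre of the top face of round key 3, a white disc 24 mm across that stands 14 mm above the deck (59 mm above the table), at x = -85, y = 0 mm of the unit, in front of the bay with that y. Neighbouring keys are 55 mm apart.
- key4 (a joint): Travel of round key 4 in m: 0 up, grows as it is pressed, 0.010 at its stop. A spring pushes it back up: about 0.8 N per mm, 8 N at the stop; it counts as pressed from 4.5 mm (about 4 N) and comes up by itself.
- key4_top (a point): Centre of the top face of round key 4, a white disc 24 mm across that stands 14 mm above the deck (59 mm above the table), at x = -85, y = 55 mm of the unit, in front of the bay with that y. Neighbouring keys are 55 mm apart.
- start_bar (a joint): Travel of the bar key in m: 0 up, 0.010 at its stop; same spring and same 4.5 mm as the round keys.
- start_bar_top (a point): Centre of the top face of the bar key, the only oblong key: white, 60 mm (x) by 24 mm (y), 14 mm above the deck (59 mm above the table), at x = -78, y = 118 mm of the unit.
- brush: Thin wooden paint brush, 136 mm long, 8 mm across; lies along the x axis of its own frame with its working tip at +x; origin at the middle of its underside; lies loose on the floor of one of the four bays, 45 mm above the table
- spatula: Black-handled spatula with a flat steel blade, 138 mm long, 10 mm handle, 13 mm blade; lies along the x axis of its own frame with its working tip at +x; origin at the middle of its underside; lies loose on the floor of one of the four bays, 45 mm above the table
- probe: Thin steel probe with a bent tip, 133 mm long, 8 mm across; lies along the x axis of its own frame with its working tip at +x; origin at the middle of its underside; lies loose on the floor of one of the four bays, 45 mm above the table
- jar1: Small white powder jar, 38 mm across, 30 mm high, loose, on the table in front of the unit, on the right; origin at the centre of its underside. Leave alone.
- jar2: Small white powder jar, 38 mm across, 30 mm high, loose, on the table in front of the unit, on the left; origin at the centre of its underside. Leave alone.
- jar3: Small white powder jar, 38 mm across, 30 mm high, loose, on the table to the right of the unit; origin at the centre of its underside. Leave alone.
- dropper: Small bottle, 28 mm across, 75 mm high, loose, left of the unit; origin at the centre of its underside. Leave alone.
- palette: White kidney-shaped ceramic mixing palette, about 164 by 85 mm, 12 mm thick, loose, left of the unit; origin on its underside near the middle. Leave alone.
Not all that is in view belongs to the job. Several things have the shape of the spatula; the one meant has the colours described above.

How it is judged:
By the outcome, as a careful person would: the job done as asked, in the order asked, and still so for the second after the job is handed in, with the robot touching nothing.
It also fails if it takes over 37 s, if anything falls off the work surface, if the arm or the gripper's body presses on something with over 40 N, if the wrist force passes 120 N, or if a joint passes its speed limit or range.

### The arm

A 7-joint arm with a two-finger parallel gripper is mounted at the origin on the work surface. World frame = base frame: x ahead of the robot, y to its left, z up, the work surface at z = 0. Lengths are in m, angles in rad, forces in N, time in s.
With the tool pointing down it reaches from about 0.4 to 0.85 m from the base axis. Payload 10.4 kg.
Tool frame: the origin (TCP) lies between the finger pads; the fingertips stand manip.tip_extent ahead of it and the grasp point (between the pads) lies 6 mm ahead of it (manip.tip_extent is the distance from the TCP to the fingertips, in m); z points along the fingers, y is the line along which they close (so a half turn about z gives the same grasp; the last joint's range is limited). The gripper opens to 85 mm and grips with 20 to 120 N. Pads are 22 mm wide; open, the fingers measure 114 mm over their backs; the gripper's body (76 mm by 85 mm) begins 54 mm behind the grasp point. The pads swing forward as they close: fully open they stand 13 mm farther back than shut.
Start: joints at [1.127, 0.332, -0.065, 1.46, 0.022, 1.35, -0.088], TCP at [0.255, -0.57, 0.256] pointing down, gripper open.
Joint ranges: [-2.6, 2.6], [-0.5, 2.12], [-1.47, 1.34], [0.16, 2.42], [-1.27, 4.41], [0.06, 2.06], [-2.6, 2.6]. Speed limits (rad/s): [2.22, 2.22, 2.79, 2.79, 3.14, 3.14, 3.14].

### API

Orientations are given as a unit quaternion [x, y, z, w].
In Python, from workcell import get_obs, optics, workorder, manip gives the robot as it stands.
- The arm moves only by the tool jog_arm, never from a script. Its argument "increments" is a list of rows, each a list of 7 numbers: the shift along the tool's x, y, z in m, then the turn, a rotation vector about the tool's x, y, z in rad, then the opening, from -1 (shut) to 1 (fully open). A call has 1 to 5 rows; each row is the pose to reach, as a shift and turn from the pose commanded when the call began, along the tool's axes at that moment; what a row does not reach only later rows make up. A row lasts 1/12 s, in which the tool goes at most 41.7 mm and 7.16 degrees, less where a joint would pass 70% of its speed; a pose out of reach is approached as far as the arm can. A call with a gripper value outside its range is refused whole. The fingers move at their own pace and stop on an object; "grip_force" is the grip in N (left out, the last holds). Time passes only in rows, so rows that repeat a pose let the fingers close. It gives the time, the measured TCP pose, the force, the opening and the grip force at its end, in the units of the state.
- get_obs(): the state, without advancing time (a new reading comes with each control period).
- optics.camera(name): name is "side" or "top" or "wrist"; returns a dict with "color" (480x640x3 uint8, red, green, blue), "depth" (480x640 float32, m along the optical axis (not along the pixel's ray), 0 where there is no reading), "K" (3x3 intrinsics, pixels), "R" (3x3) and "t" (3): a world point X has camera coordinates R X + t. Camera axes: x right, y down, z forward; pixel columns grow to the right and rows downward; lengths in m; the calibration is good to about 2 mm. A picture is of the moment at which its call begins.
- workorder.hand_in(): hands the job in; it is judged then, once.
The state is a dict: "clock": time; "joint_pos": joint angles; "joint_velocities": joint speeds; "tau": joint torques, N m; "position": TCP position; "ee_rot": TCP orientation; "ft_force": force on the tool from outside, world axes, zero at the start; "torque": the same for the moment, N m; "grip_width": opening from 0.0 (shut) to 1.0 (fully open); "grasp_force": force on a finger pad.
Only numpy, scipy, OpenCV 4.12 (cv2) and the standard library are available. Lean on these libraries where they do the work, as an engineer would, in place of code of your own. Each camera call takes 0.05 s, during which the arm holds its last target. There are 200 camera calls.

## Working session

There is one attempt and no reset: what is moved stays moved. The work goes in short steps, Python scripts to look and compute and a tool call to move; the robot and the scene stay as the last step left them, time stands still between calls to the robot, and variables do not carry over. Pictures are saved under pics/ and viewed, at most 10 in all, crops included, and the job is handed in when it is done.

Besides the shell and the picture viewer there is one more tool, called after "Request:" as name(argument=value, ...) on one line, values as JSON. jog_arm: Moves the arm, as the interface text tells. Its arguments: {"type":"object","properties":{"increments":{"type":"array"},"grip_force":{"type":"number"}},"required":["increments"]}

```bash
mkdir -p pics
python3 - <<'E'
from workcell import get_obs, optics, manip
import cv2,numpy as np
for n in ("top","side"):
    c=optics.camera(n); np.savez(f"pics/{n}.npz",**c); cv2.imwrite(f"pics/{n}0.png",c["color"][...,::-1]); print(n,c["K"].tolist(),c["t"])
print(manip.tip_extent, get_obs())
E
```

```text
top [[483.7856203061397, 0.0, 318.2705878421052], [0.0, 483.7856203061397, 235.03236636712631], [0.0, 0.0, 1.0]] [0.00528569 0.56507719 1.02294704]
side [[498.46848957368786, 0.0, 317.46503187316694], [0.0, 498.46848957368786, 242.29655966070732], [0.0, 0.0, 1.0]] [0.39521981 0.30551863 0.8053389 ]
0.025 {'clock': 0.1, 'joint_pos': array([ 1.12740879,  0.33277986, -0.06468728,  1.4608233 ,  0.02159119,
        1.34992894, -0.08847802]), 'joint_velocities': array([-0.0018201 , -0.00086648,  0.00031614, -0.00161335,  0.00086566,
       -0.00115669, -0.00035805]), 'tau': array([ 1.30395063e-03, -6.26751208e+01,  4.90630791e-02, -3.92430675e+01,
        1.62847579e-02,  6.93488983e-03, -1.35924020e-04]), 'position': array([ 0.25517161, -0.57020931,  0.2556297 ]), 'ee_rot': array([ 9.77945795e-01,  2.08857928e-01, -1.55498616e-04, -6.02516863e-04]), 'ft_force': array([ 0.12847209, -0.04420577,  0.09677837]), 'torque': array([-0.03824838, -0.0101799 , -0.00307175]), 'grasp_force': 0.0, 'grip_width': 1.0004857107193434}
```

View pics/top0.png

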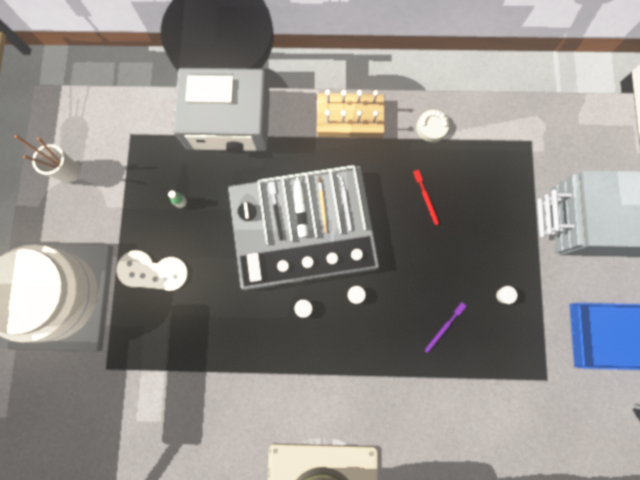

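The top view shows the unit with its bar key at (254,267) and round keys at (282,267), (307,262), (332,258) and (357,254). The thick barrel looks to be in the second bay from the left (300,205), which would make it key3. I'll measure and zoom to check.

Run:
```python
import cv2,numpy as np
c=dict(np.load("pics/top.npz")); K,R,t=c["K"],c["R"],c["t"]
img=c["color"]
cv2.imwrite("pics/zoom.png",cv2.resize(img[155:300,220:390,::-1],None,fx=4,fy=4,interpolation=cv2.INTER_CUBIC))
o=-R.T@t
def P(u,v,z):
    d=R.T@np.linalg.inv(K)@[u,v,1]; return o+d*(z-o[2])/d[2]
def D(u,v):
    return R.T@(np.linalg.inv(K)@[u,v,1]*np.median(c["depth"][int(v)-1:int(v)+2,int(u)-1:int(u)+2])-t)
g=img.min(2).astype(float)
W=[]
for u,v in [(357,254),(332,258),(307,262),(282,267),(254,267)]:
    r=9 if u>260 else 18
    m=np.zeros(g.shape,np.uint8); cv2.circle(m,(u,v),r,1,-1)
    m=(m>0)&(g>150); n,l,s,ce=cv2.connectedComponentsWithStats(m.astype(np.uint8))
    k=l[v,u]; p=ce[k]; w=P(*p,.059); W.append(w[:2]); print(p.round(1),s[k],w.round(4),D(*p).round(4))
M=np.array([[-.085,-.11],[-.085,-.055],[-.085,0],[-.085,.055],[-.078,.118]]);W=np.array(W)
a,b=M-M.mean(0),W-W.mean(0)
yaw=np.arctan2((a[:,0]*b[:,1]-a[:,1]*b[:,0]).sum(),(a*b).sum())
Rm=np.array([[np.cos(yaw),-np.sin(yaw)],[np.sin(yaw),np.cos(yaw)]])
T=W.mean(0)-Rm@M.mean(0)
fit=M@Rm.T+T
print("yaw",yaw,"T",T,"fit\n",fit.round(4),"\nres mm\n",((W-fit)*1e3).round(1))
for u,v in[(277,205),(300,205),(323,205),(345,205)]:
    w=P(u,v,.055)[:2]; print("bay y",(Rm.T@(w-T)).round(3), D(u,v).round(3))
```

```text
[356.3 254.1] [351 249  12  11 108] [ 0.5231 -0.0669  0.059 ] [ 0.5231 -0.0669  0.059 ]
[331.7 257.8] [326 252  12  12 110] [ 0.5137 -0.0129  0.059 ] [ 0.5136 -0.0129  0.0592]
[307.  261.6] [302 256  11  12 107] [0.504  0.0412 0.059 ] [0.5041 0.0413 0.058 ]
[282.3 265.5] [277 260  12  12 112] [0.4942 0.0951 0.059 ] [0.4942 0.0951 0.0592]
[253.2 264.7] [242 249  21  33 401] [0.4947 0.1593 0.059 ] [0.4949 0.1595 0.0573]
yaw 0.15969076291571505 T [0.58872555 0.05486394] fit
 [[ 0.5223 -0.0673]
 [ 0.5136 -0.013 ]
 [ 0.5048  0.0413]
 [ 0.4961  0.0956]
 [ 0.493   0.159 ]] 
res mm
 [[ 0.8  0.3]
 [ 0.1  0.1]
 [-0.8 -0.1]
 [-1.9 -0.6]
 [ 1.7  0.3]]
bay y [0.052 0.05 ] [0.635 0.114 0.045]
bay y [ 0.045 -0.001] [0.63  0.06  0.065]
bay y [ 0.038 -0.053] [0.635 0.009 0.052]
bay y [ 0.031 -0.102] [ 0.636 -0.041  0.052]
```

View pics/zoom.png

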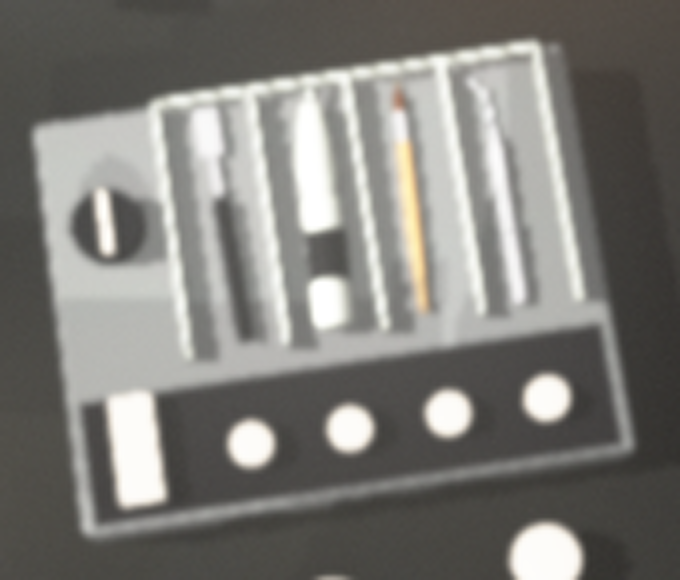

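The zoom shows the thick barrel with its black collar in the second bay from the left, at unit y = 0. So the target is key3 at about (0.504, 0.041), with the bar at about (0.490, 0.158). Moving over with the gripper shut.

Request:
jog_arm(increments=[[0.028, -0.027, 0, 0, 0, 0, -1], [0.056, -0.054, 0, 0, 0, 0, -1], [0.084, -0.081, 0, 0, 0, 0, -1], [0.112, -0.108, 0, 0, 0, 0, -1], [0.14, -0.135, 0, 0, 0, 0, -1]])

```text
clock: 0.52
position: [0.3281, -0.3882, 0.256]
ee_rot: [0.978, 0.209, -0.0, -0.0]
ft_force: [1.3, -1.6, 0.9]
grip_width: 0.304
grasp_force: 0.0
```

Request:
jog_arm(increments=[[0.028, -0.027, 0, 0, 0, 0, -1], [0.056, -0.054, 0, 0, 0, 0, -1], [0.084, -0.081, 0, 0, 0, 0, -1], [0.112, -0.108, 0, 0, 0, 0, -1], [0.14, -0.135, 0, 0, 0, 0, -1]])

```text
clock: 0.93
position: [0.4007, -0.2078, 0.2562]
ee_rot: [0.978, 0.209, -0.0, 0.0]
ft_force: [1.2, -1.4, -1.1]
grip_width: 0.005
grasp_force: 0.0
```

Request:
jog_arm(increments=[[0.028, -0.027, 0, 0, 0, 0, -1], [0.056, -0.054, 0, 0, 0, 0, -1], [0.084, -0.081, 0, 0, 0, 0, -1], [0.112, -0.108, 0, 0, 0, 0, -1], [0.14, -0.135, 0, 0, 0, 0, -1]])

```text
clock: 1.35
position: [0.4734, -0.0274, 0.2563]
ee_rot: [0.978, 0.209, 0.0, 0.0]
ft_force: [1.6, -0.3, -0.6]
grip_width: -0.002
grasp_force: 0.0
```

Request:
jog_arm(increments=[[0.028, -0.025, 0, 0, 0, 0, -1], [0.056, -0.05, 0, 0, 0, 0, -1], [0.056, -0.05, 0.03, 0, 0, 0, -1], [0.056, -0.05, 0.065, 0, 0, 0, -1], [0.056, -0.05, 0.1, 0, 0, 0, -1]])

```text
clock: 1.77
position: [0.5042, 0.0401, 0.1552]
ee_rot: [0.978, 0.21, 0.001, 0.0]
ft_force: [0.3, 0.1, -0.6]
grip_width: -0.001
grasp_force: 0.0
```

Request:
jog_arm(increments=[[0, 0, 0.02, 0, 0, 0, -1], [0, 0, 0.04, 0, 0, 0, -1], [0, 0, 0.05, 0, 0, 0, -1], [0, 0, 0.05, 0, 0, 0, -1]])

```text
clock: 2.1
position: [0.5025, 0.0391, 0.1042]
ee_rot: [0.978, 0.209, -0.002, -0.0]
ft_force: [0.3, 0.4, -0.5]
grip_width: 0.001
grasp_force: 0.0
```

Run:
```python
from workcell import get_obs, optics
import cv2,numpy as np
print(get_obs()["position"],get_obs()["ft_force"])
a=optics.camera("side")["color"]; b=optics.camera("wrist")["color"]
cv2.imwrite("pics/sw.png",cv2.resize(np.hstack([a,b])[...,::-1],(800,300),interpolation=cv2.INTER_AREA))
```

```text
[0.50251648 0.039099   0.10421901] [ 0.30043299  0.43416835 -0.53545003]
```

View pics/sw.png

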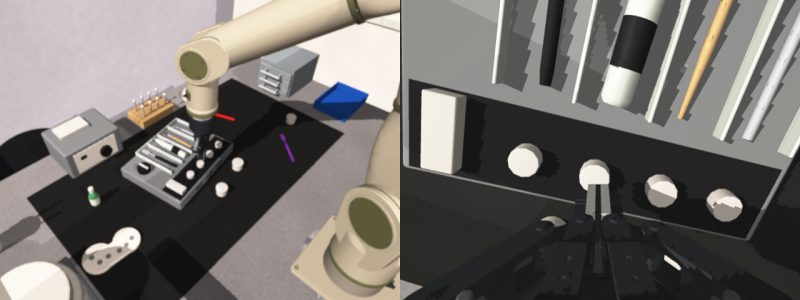

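The wrist view shows the shut fingertips over the second round key from the left, at (595,180). That key sits in front of the thick black-collared handpiece. Descending.

Request:
jog_arm(increments=[[0.002, -0.002, 0.005, 0, 0, 0, -1], [0.002, -0.002, 0.01, 0, 0, 0, -1], [0.002, -0.002, 0.015, 0, 0, 0, -1], [0.002, -0.002, 0.018, 0, 0, 0, -1], [0.002, -0.002, 0.018, 0, 0, 0, -1]])

```text
clock: 2.62
position: [0.5046, 0.0418, 0.0877]
ee_rot: [0.978, 0.209, -0.0, -0.0]
ft_force: [-0.3, -0.1, -1.0]
grip_width: 0.001
grasp_force: 0.0
```

Request:
jog_arm(increments=[[0, 0, 0.002, 0, 0, 0, -1], [0, 0, 0.004, 0, 0, 0, -1], [0, 0, 0.006, 0, 0, 0, -1], [0, 0, 0.006, 0, 0, 0, -1]])

```text
clock: 2.95
position: [0.5051, 0.0419, 0.0822]
ee_rot: [0.978, 0.209, 0.0, 0.0]
ft_force: [0.6, -0.6, 2.2]
grip_width: 0.002
grasp_force: 0.8
```

Request:
jog_arm(increments=[[0, 0, 0.002, 0, 0, 0, -1], [0, 0, 0.004, 0, 0, 0, -1], [0, 0, 0.005, 0, 0, 0, -1], [0, 0, 0.005, 0, 0, 0, -1]])

```text
clock: 3.28
position: [0.5051, 0.0419, 0.0774]
ee_rot: [0.978, 0.209, 0.0, 0.0]
ft_force: [-1.4, -1.8, 6.2]
grip_width: -0.002
grasp_force: 2.8
```

Request:
jog_arm(increments=[[0, 0, 0, 0, 0, 0, -1], [0, 0, 0, 0, 0, 0, -1], [0, 0, 0, 0, 0, 0, -1], [0, 0, 0, 0, 0, 0, -1], [0, 0, 0, 0, 0, 0, -1]])

```text
clock: 3.7
position: [0.5051, 0.0419, 0.0775]
ee_rot: [0.978, 0.209, 0.0, 0.0]
ft_force: [-0.6, -0.7, 4.3]
grip_width: 0.0
grasp_force: 2.7
```

Request:
jog_arm(increments=[[0, 0, 0.001, 0, 0, 0, -1], [0, 0, 0.001, 0, 0, 0, -1], [0, 0, 0.001, 0, 0, 0, -1], [0, 0, 0.001, 0, 0, 0, -1], [0, 0, 0.001, 0, 0, 0, -1]])

```text
clock: 4.12
position: [0.5052, 0.0419, 0.0766]
ee_rot: [0.978, 0.209, 0.0, 0.0]
ft_force: [-1.6, -1.0, 5.8]
grip_width: -0.001
grasp_force: 3.1
```

Request:
jog_arm(increments=[[0, 0, -0.005, 0, 0, 0, -1], [0, 0, -0.01, 0, 0, 0, -1], [0, 0, -0.02, 0, 0, 0, -1], [0, 0, -0.04, 0, 0, 0, -1], [0, 0, -0.04, 0, 0, 0, -1]])

```text
clock: 4.53
position: [0.5064, 0.0423, 0.1197]
ee_rot: [0.978, 0.209, 0.002, 0.0]
ft_force: [0.6, 0.3, 0.8]
grip_width: -0.004
grasp_force: 0.0
```

Request:
jog_arm(increments=[[0.009, -0.03, 0, 0, 0, 0, -1], [0.018, -0.06, 0, 0, 0, 0, -1], [0.027, -0.09, 0, 0, 0, 0, -1], [0.034, -0.112, 0, 0, 0, 0, -1], [0.034, -0.112, 0, 0, 0, 0, -1]])

```text
clock: 4.95
position: [0.4888, 0.1636, 0.1171]
ee_rot: [0.977, 0.212, 0.0, -0.001]
ft_force: [-0.2, 0.1, 0.3]
grip_width: -0.0
grasp_force: 0.0
```

Request:
jog_arm(increments=[[0, 0, 0.01, 0, 0, 0, -1], [0, 0, 0.02, 0, 0, 0, -1], [0, 0, 0.026, 0, 0, 0, -1], [0, 0, 0.028, 0, 0, 0, -1], [0, 0, 0.028, 0, 0, 0, -1]])

```text
clock: 5.37
position: [0.4898, 0.1569, 0.0872]
ee_rot: [0.978, 0.208, -0.001, 0.0]
ft_force: [0.1, 0.8, 0.3]
grip_width: 0.0
grasp_force: 0.0
```

Run:
```python
from workcell import get_obs, optics
import cv2
s=get_obs();print(s["position"],s["ft_force"])
cv2.imwrite("pics/w2.png",optics.camera("wrist")["color"][...,::-1])
```

```text
[0.48980947 0.15693324 0.08721592] [0.14068756 0.76333257 0.27265295]
```

View pics/w2.png

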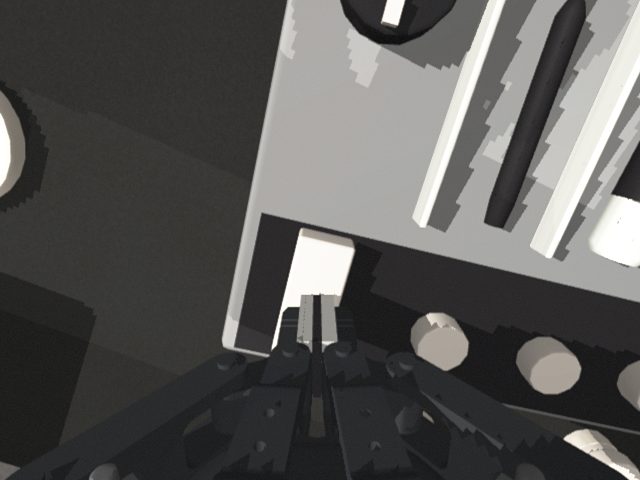

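The fingertips at (318,300) are over the bar key (320,270), clear of the round keys and the dial. Key3 cannot be judged here because it is partly out of frame. Pressing the bar.

Request:
jog_arm(increments=[[0, 0, 0.003, 0, 0, 0, -1], [0, 0, 0.006, 0, 0, 0, -1], [0, 0, 0.009, 0, 0, 0, -1], [0, 0, 0.0105, 0, 0, 0, -1], [0, 0, 0.0105, 0, 0, 0, -1]])

```text
clock: 5.83
position: [0.4907, 0.1579, 0.0779]
ee_rot: [0.978, 0.209, 0.0, 0.0]
ft_force: [1.2, -1.3, 5.1]
grip_width: -0.004
grasp_force: 2.5
```

Request:
jog_arm(increments=[[0, 0, 0, 0, 0, 0, -1], [0, 0, 0, 0, 0, 0, -1], [0, 0, 0, 0, 0, 0, -1], [0, 0, 0, 0, 0, 0, -1], [0, 0, 0, 0, 0, 0, -1]])

```text
clock: 6.25
position: [0.4907, 0.1579, 0.0781]
ee_rot: [0.978, 0.209, 0.0, 0.0]
ft_force: [4.1, -1.2, 6.2]
grip_width: -0.003
grasp_force: 2.5
```

Request:
jog_arm(increments=[[0, 0, 0, 0, 0, 0, -1], [0, 0, 0, 0, 0, 0, -1], [0, 0, 0, 0, 0, 0, -1], [0, 0, 0, 0, 0, 0, -1], [0, 0, 0, 0, 0, 0, -1]])

```text
clock: 6.67
position: [0.4905, 0.158, 0.0779]
ee_rot: [0.978, 0.209, 0.0, 0.0]
ft_force: [3.6, -2.0, 5.4]
grip_width: 0.001
grasp_force: 2.5
```

Request:
jog_arm(increments=[[0, 0, 0.001, 0, 0, 0, -1], [0, 0, 0.001, 0, 0, 0, -1], [0, 0, 0.001, 0, 0, 0, -1], [0, 0, 0.001, 0, 0, 0, -1]])

```text
clock: 7.0
position: [0.4904, 0.158, 0.0769]
ee_rot: [0.978, 0.209, 0.0, 0.0]
ft_force: [3.6, -1.8, 7.0]
grip_width: 0.0
grasp_force: 2.9
```

Request:
jog_arm(increments=[[0, 0, -0.005, 0, 0, 0, -1], [0, 0, -0.01, 0, 0, 0, -1], [0, 0, -0.03, 0, 0, 0, -1], [0, 0, -0.06, 0, 0, 0, -1], [0, 0, -0.1, 0, 0, 0, -1]])

```text
clock: 7.42
position: [0.4876, 0.1579, 0.1755]
ee_rot: [0.978, 0.209, -0.003, -0.0]
ft_force: [1.1, -0.1, -0.0]
grip_width: -0.001
grasp_force: 0.0
```

Request:
jog_arm(increments=[[-0.03, 0.03, -0.02, 0, 0, 0, -1], [-0.06, 0.055, -0.04, 0, 0, 0, -1], [-0.09, 0.08, -0.06, 0, 0, 0, -1], [-0.12, 0.105, -0.06, 0, 0, 0, -1], [-0.15, 0.13, -0.06, 0, 0, 0, -1]])

```text
clock: 7.83
position: [0.4068, -0.0193, 0.238]
ee_rot: [0.978, 0.209, 0.001, -0.0]
ft_force: [0.9, -1.5, -0.1]
grip_width: 0.002
grasp_force: 0.0
```

Request:
jog_arm(increments=[[-0.025, 0.025, 0, 0, 0, 0, -1], [-0.05, 0.05, 0, 0, 0, 0, -1], [-0.075, 0.075, 0, 0, 0, 0, -1], [-0.075, 0.075, 0, 0, 0, 0, -1], [-0.075, 0.075, 0, 0, 0, 0, -1]])

```text
clock: 8.25
position: [0.3689, -0.1185, 0.2364]
ee_rot: [0.978, 0.207, -0.001, -0.001]
ft_force: [0.6, 0.1, -0.1]
grip_width: -0.001
grasp_force: 0.0
```

Run:
```python
from workcell import get_obs, optics
import cv2,numpy as np
s=get_obs();print(s["position"],s["ft_force"])
c=optics.camera("top"); z=np.load("pics/top.npz")
h=np.hstack([z["color"][155:320,220:390],c["color"][155:320,220:390]])[...,::-1]
cv2.imwrite("pics/end.png",cv2.resize(h,None,fx=2.3,fy=2.3,interpolation=cv2.INTER_CUBIC))
for u,v in [(356,254),(332,258),(307,262),(282,266),(254,267)]:
    print([float(np.median(q["depth"][v-2:v+3,u-2:u+3]).round(4)) for q in (z,c)])
```

```text
[ 0.36893945 -0.11845176  0.23635409] [ 0.61373501  0.0892473  -0.13574196]
[1.065000057220459, 1.0636999607086182]
[1.0628999471664429, 1.0635000467300415]
[1.063099980354309, 1.062399983406067]
[1.0621999502182007, 1.0622999668121338]
[1.062600016593933, 1.0625]
```

View pics/end.png

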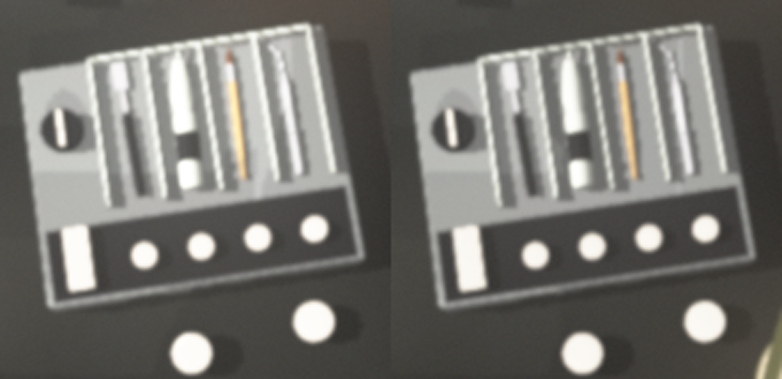

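The before (left) and after (right) crops match. Instruments and jars are in place, and all key depths are back to their starting values. Handing in.

```bash
python3 -c "
from workcell import workorder
print(workorder.hand_in())"
```

```text
the job is handed in; nothing more can be done
None
```

I pressed key 3, the round key in front of the handpiece's bay, then the bar key, each about 7 mm down and held for roughly a second; all keys are up again, the instruments and front jars look unmoved, and the job is handed in.

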